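Run-down check of a rotary work stand

TASK

Check the bearing of the loaded rotary work stand: push the knob on its disc anticlockwise (seen from above) so that the disc coasts at about one turn in five seconds, let go, and without touching it ride along above the moving knob with the gripper, within 20 mm of straight above it and the fingertips 15 to 65 mm over its top, for at least 5 seconds on end while it still turns briskly. Do not whip the disc round, strike it hard or turn it backwards, keep the supply and the fan on it in place and the other things on the bench undisturbed, and finish once the disc has come to rest.

Things in the scene. Friction and masses are not known exactly. Their poses are not given: they have to be found in the camera images.
- stand: The rotary work stand: a fixed round steel foot (150 mm across, 12 mm high, then a 70 mm hub) under a round aluminium disc with a grey plastic top. Origin on the bench on the disc's axis, z up; fixed in each episode, its place and yaw vary. The knob starts on the line from the axis along the stand's +x axis.
- disc (a joint): Disc angle about its upright axis, rad, 0 at the start, grows anticlockwise from above; over six turns free. Nominal: disc with knob 1.3 kg; inertia with load 0.0186 kg m2 (hidden masses: 0.014 to 0.024); bearing drag 0.0011 N m dry plus 0.0010 N m per rad/s: from 1.5 rad/s it stops by itself in about 16 s (12 to 21). No spring or motor.
- disc_axis (a point): Point on the axis at the disc's top surface, 50 mm above the bench; turns with the disc, its x axis points from the axis to the knob, z up. Disc 300 mm across, its underside 38 mm and top 50 mm above the bench.
- knob_top (a point): Centre of the flat top of the knob: an upright black plastic cylinder 30 mm across and 45 mm tall fixed on the disc, axis 115 mm from the disc's axis, its top 95 mm above the bench. Push it sideways to turn the disc; it moves on a circle of radius 115 mm.
- supply: Blue power supply case, 60 (radial) x 110 (tangential) x 45 mm high, about 0.5 kg, standing loose on the disc across the axis from the knob, centre about 68 mm from the axis; origin under its centre.
- disc_fan: Square black fan, 60 x 60 x 25 mm, about 0.1 kg, lying loose on the disc about 85 mm from the axis and about 83 degrees anticlockwise of the knob, so it runs ahead of it; origin under its centre.
- solder_spool: Solder spool, grey, flanged, 60 mm across, 40 mm high, standing on the bench left of the stand; loose, not part of the job. Origin under its middle.
- spare_fan: Square black fan, 60 x 60 x 25 mm, flat on the bench left of the stand; loose, not part of the job. Origin under its middle.
- heat_sink: Finned aluminium heat sink, 70 x 50 x 30 mm, on the bench right of the stand; loose, not part of the job. Origin under its middle.
- flux_jar: Small amber jar, 48 mm across, 55 mm high, on the bench right of the stand; loose, not part of the job. Origin under its middle.
Mind the look-alikes: they are no part of the job. There is more than one size of the supply; the one meant has the size given above. Leave any green or pink look-alike of the disc_fan alone.

How it is judged:
By the outcome, as a careful person would: the job done as asked, in the order asked, and still so for the second after the job is handed in, with the robot touching nothing.
It also fails if it takes over 72 s, if anything falls off the work surface, if the arm or the gripper's body presses on something with over 40 N, if the wrist force passes 120 N, or if a joint passes its speed limit or range.

ROBOT

A 7-joint arm with a two-finger parallel gripper is mounted at the origin on the work surface. World frame = base frame: x ahead of the robot, y to its left, z up, the work surface at z = 0. Lengths are in m, angles in rad, forces in N, time in s.
With the tool pointing down it reaches from about 0.4 to 0.875 m from the base axis. Payload 6.5 kg.
Tool frame: the origin (TCP) lies between the finger pads, 19 mm behind the fingertips; this is the grasp point; z points along the fingers, y is the direction in which the jaws open and shut (so a half turn about z gives the same grasp; the last joint's range is limited). The gripper opens to 85 mm and grips with 20 to 120 N. Pads are 22 mm wide; open, the fingers measure 114 mm over their backs; the gripper's body (76 mm by 85 mm) begins 54 mm behind the grasp point. The pads swing forward as they close: fully open they stand 13 mm farther back than shut.
Start: joints at [1.195, 0.536, -0.004, 1.538, 0.003, 1.067, -0.071], TCP at [0.198, -0.619, 0.25] pointing down, gripper open.
Joint ranges: [-2.7, 2.7], [-0.37, 2.16], [-1.27, 1.26], [0.24, 2.4], [-1.31, 4.45], [0.19, 1.91], [-2.76, 2.76]. Speed limits (rad/s): [2.39, 2.39, 3.14, 3.14, 3.14, 3.14, 3.14].

INTERFACE

Orientations are given as a rotation vector (axis times angle).
In Python, from station import ctrl gives the robot as it stands.
- The arm moves only by the tool carry_out, never from a script. Its argument "plan" is a list that holds one entry, the list of rows, each a list of 4 numbers: the shift along the tool's x, y, z in cm, then the turn about the tool's z in degrees. In form: [[[dx, dy, dz, yaw], ...]]. A call has 1 to 12 rows; each row is the pose to reach, as a shift and turn from the pose measured when the call began, along the tool's axes at that moment; what a row does not reach only later rows make up. A row lasts 1/8 s, in which the tool goes at most 62.5 mm and 10.7 degrees, less where a joint would pass 70% of its speed; a pose out of reach is approached as far as the arm can. A call with a gripper value outside its range is refused whole. "fingers" is the opening, from 0 (shut) to 1 (fully open), set as the call begins (left out, the last holds). The fingers move at their own pace and stop on an object; "force" is the grip in N (left out, the last holds). Time passes only in rows, so rows that repeat a pose let the fingers close. It gives the time, the measured TCP pose, the force and the opening at its end, in the units of the state.
- ctrl.get_obs(): the state, without advancing time (a new reading comes with each control period).
- ctrl.snapshot(name): name is "side" or "top"; returns the picture (384x512x3 uint8, red, green, blue); there is no depth.
- ctrl.camera_info(name): a dict with "intrinsics" (3x3 intrinsics, pixels), "R" (3x3) and "t" (3): a world point X has camera coordinates R X + t. Camera axes: x right, y down, z forward; pixel columns grow to the right and rows downward; lengths in m; the calibration is good to about 2 mm. A picture is of the moment at which its call begins. camera_info takes no time and is no camera call.
- ctrl.job_done(): hands the job in, once; it reports no verdict.
The state is a dict: "clock": time; "qpos": joint angles; "dq": joint speeds; "effort": joint torques, N m; "tool_pos": TCP position; "orientation": TCP orientation; "wrist_force": force on the tool from outside, world axes, zero at the start; "wrist_torque": the same for the moment, N m; "gripper_width": opening from 0.0 (shut) to 1.0 (fully open).
Only numpy, scipy, OpenCV 4.12 (cv2) and the standard library are available. Lean on these libraries where they do the work, as an engineer would, in place of code of your own. Each camera call takes 0.05 s, during which the arm holds its last target. There are 200 camera calls.

## Working session

There is one attempt and no reset: what is moved stays moved. The work goes in short steps, Python scripts to look and compute and a tool call to move; the robot and the scene stay as the last step left them, time stands still between calls to the robot, and variables do not carry over. Pictures are saved under pics/ and viewed, about 8 in all and at most 12, crops included, and the job is handed in when it is done.

Besides the shell and the picture viewer there is one more tool, called after "Emit:" by a JSON object that holds its "method" and its "body", one argument or row to a line. carry_out: Moves the arm, as the interface text tells. Its arguments: {"type":"object","properties":{"plan":{"type":"array"},"fingers":{"type":"number"},"force":{"type":"number"}},"required":["plan"]}

```bash
mkdir -p pics; ls; python3 - <<'E'
from station import ctrl
import cv2,numpy as np
for n in("top","side"):
    im=ctrl.snapshot(n); cv2.imwrite(f"pics/{n}0.png",im[:,:,::-1])
    c=ctrl.camera_info(n); print(n,c)
print(ctrl.get_obs())
a=[cv2.imread(f"pics/{n}0.png") for n in("top","side")]
E
```

```text
pics
top {'intrinsics': array([[480.33540093,   0.        , 254.27063085],
       [  0.        , 480.33540093, 191.03657587],
       [  0.        ,   0.        ,   1.        ]]), 'R': array([[-1.90910868e-02, -9.99817717e-01,  2.51715774e-04],
       [-9.93537916e-01,  1.89430024e-02, -1.11908769e-01],
       [ 1.11883602e-01, -2.38654919e-03, -9.93718453e-01]]), 't': array([0.01017797, 0.45083094, 1.35751267])}
side {'intrinsics': array([[453.98503342,   0.        , 255.28306349],
       [  0.        , 453.98503342, 192.92731718],
       [  0.        ,   0.        ,   1.        ]]), 'R': array([[-0.92858029, -0.37086445, -0.01407866],
       [-0.28274221,  0.73149141, -0.62046527],
       [ 0.24040693, -0.57217119, -0.78410754]]), 't': array([0.40054141, 0.18045565, 1.29311497])}
{'clock': 0.1, 'qpos': array([ 1.19480997,  0.5370974 , -0.00445006,  1.53877486,  0.00262026,
        1.06729547, -0.07118471]), 'dq': array([ 0.00031967, -0.00129754, -0.00142728, -0.00426614, -0.00037083,
        0.00218708,  0.00063233]), 'effort': array([ 3.53237498e-03, -5.84569430e+01,  1.05258588e+00, -2.59777325e+01,
        1.26569261e-02,  4.60837429e-03, -2.46761033e-05]), 'tool_pos': array([ 0.19798093, -0.61854774,  0.24919583]), 'orientation': array([-3.10244824e+00, -4.84597846e-01,  5.77276824e-04]), 'wrist_force': array([ 0.38334132,  0.03395464, -0.52542425]), 'wrist_torque': array([-0.0013218 , -0.01407506, -0.02121448]), 'gripper_width': 0.9994698528107787}
```

View pics/top0.png

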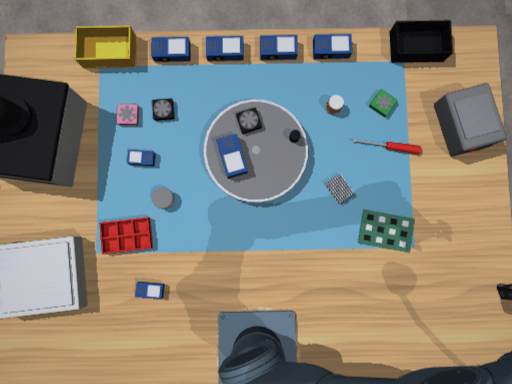

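View pics/side0.png

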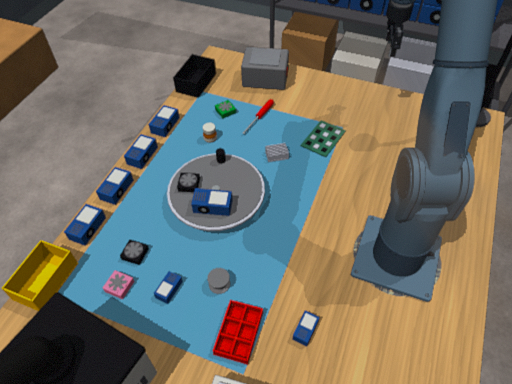

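The top view shows the disc centred at about px (256,150), with the knob at (295,136), the fan at (249,121) and the supply at (232,156). In the side view the knob is at (221,155), and the supply's blue and white are clearly visible at (212,202).

```bash
cat > h.py <<'E'
from station import ctrl
import cv2,numpy as np
CI={n:ctrl.camera_info(n) for n in("top","side")}
def ray(n,uv,z):
    c=CI[n];K,R,t=c["intrinsics"],c["R"],c["t"]
    uv=np.atleast_2d(np.asarray(uv,float))
    d=np.c_[uv,np.ones(len(uv))]@np.linalg.inv(K).T@R; C=-R.T@t
    return C+d*((z-C[2])/d[:,2])[:,None]
def proj(n,X):
    c=CI[n];p=c["intrinsics"]@(c["R"]@np.asarray(X)+c["t"]);return p[:2]/p[2]
E
python3 - <<'E'
from h import *
t=cv2.imread("pics/top0.png");s=cv2.imread("pics/side0.png")
for n in CI: print(n,"cam",-CI[n]["R"].T@CI[n]["t"])
# disc rim: not-blue mat region -> ellipse per view
for n,im,c in(("top",t,(256,150)),("side",s,(216,190))):
    hsv=cv2.cvtColor(im,cv2.COLOR_BGR2HSV)
    g=((hsv[...,1]<60)&(hsv[...,2]>60)).astype(np.uint8)
    k,l,st,ce=cv2.connectedComponentsWithStats(g)
    i=l[c[1],c[0]+20]; 
    big=(l==i).astype(np.uint8)
    cn=max(cv2.findContours(big,0,1)[0],key=cv2.contourArea)
    P=ray(n,cv2.convexHull(cn)[:,0],.05)[:,:2]
    A=np.c_[2*P,np.ones(len(P))];x=np.linalg.lstsq(A,(P**2).sum(1),rcond=None)[0]
    r=np.sqrt(x[2]+x[:2]@x[:2]);print(n,"disc",x[:2],"r",r,"res",np.std(np.hypot(*(P-x[:2]).T)))
    # dark blobs
    d=(hsv[...,2]<55).astype(np.uint8);k,l,st,ce=cv2.connectedComponentsWithStats(d)
    for j in range(1,k):
        q=ray(n,ce[j],.0725)[0,:2]
        if st[j,4]>15 and np.hypot(*(q-x[:2]))<.16: print(" dark",ce[j],st[j],q,"polar",np.hypot(*(q-x[:2])),np.degrees(np.arctan2(*(q-x[:2])[::-1])))
    b=((abs(hsv[...,0].astype(int)-110)<12)&(hsv[...,1]>150)&(hsv[...,2]<190)).astype(np.uint8);k,l,st,ce=cv2.connectedComponentsWithStats(b)
    for j in range(1,k):
        q=ray(n,ce[j],.095)[0,:2]
        if st[j,4]>50 and np.hypot(*(q-x[:2]))<.16: print(" blue",ce[j],st[j],q,np.hypot(*(q-x[:2])),np.degrees(np.arctan2(*(q-x[:2])[::-1])))
o=cv2.resize(t[85:215,185:325],None,fx=4,fy=4,interpolation=2);p=cv2.resize(s[135:240,150:280],None,fx=4,fy=4,interpolation=2)
p=cv2.copyMakeBorder(p,0,520-420,0,0,0);cv2.imwrite("pics/c.png",cv2.resize(np.hstack([o,p]),(800,385)))
E
```

```text
top cam [0.29622854 0.00487579 1.39943476]
side cam [0.11208349 0.75642794 1.13154675]
top disc [ 0.56628794 -0.00394432] r 0.14926769657954037 res 0.00038252373196816757
 dark [249.02247191 122.3988764 ] [236 108  26  26 178] [0.64103392 0.01278887] polar 0.07659609048450668 12.618606508431261
 dark [294.4245283  136.06603774] [289 130  12  13 106] [ 0.59923925 -0.11435164] polar 0.11521963227201858 -73.38214715512032
 dark [237.  174.5] [228 172  19   6  22] [0.49298115 0.04899203] polar 0.09042202833497477 144.16616715676503
 blue [231.77681159 154.82028986] [217 134  30  44 345] [0.54471022 0.06181176] 0.06920593067397288 108.16713543504231
side disc [ 0.56249773 -0.00275645] r 0.15001594924457273 res 0.0010175682403730279
 dark [220.35344828 155.74137931] [216 149  10  15 116] [ 0.59663923 -0.11654325] polar 0.11879847244747378 -73.29823443566575
 dark [189.03012048 185.43373494] [177 174  24  18 166] [0.6343096 0.0290161] polar 0.07852668075666787 23.866587928837266
 dark [230.07407407 204.77777778] [229 196   3  17  27] [0.48904994 0.05110031] polar 0.09107759529060468 143.7486768350909
 dark [203.4        209.21666667] [198 206  12   8  60] [0.55475608 0.09378008] polar 0.09684645201216789 94.5849669275731
 blue [210.13172542 203.25046382] [192 187  40  28 539] [0.53659356 0.08173222] 0.08837058986551173 107.0455010814765
```

View pics/c.png

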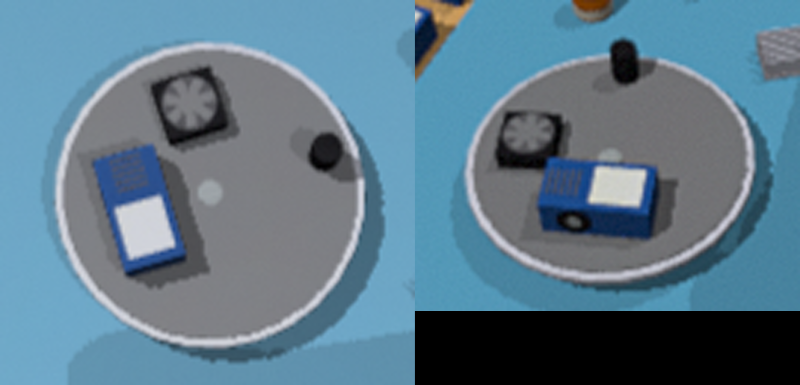

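```bash
cat >> h.py <<'E'
from scipy.spatial.transform import Rotation as Ro
C=np.array([.565,-.0035])
def rows(W,o=None):
    """W: list of x,y,z,world heading(rad) of tool x -> rows"""
    o=o or ctrl.get_obs();R=Ro.from_rotvec(o["orientation"]).as_matrix();h0=np.arctan2(R[1,0],R[0,0])
    out=[]
    for w in W:
        d=R.T@(np.array(w[:3])-o["tool_pos"])*100
        dy=-np.degrees((w[3]-h0+np.pi)%(2*np.pi)-np.pi)
        out.append([round(float(v),1) for v in (*d,dy)])
    return out
def pos(phi,d,z,r=.115):
    "TCP pose in disc-frame: radius r, d behind the knob angle phi"
    c,s=np.cos(phi),np.sin(phi)
    return [C[0]+r*c+d*s,C[1]+r*s-d*c,z,phi+np.pi/2]
E
python3 - <<'E'
from h import *
p=np.radians(-73.4)
print(rows([pos(p,.048,.2),pos(p,.048,.088)]))
E
```

```text
[[48.7, -36.0, 5.0, 1.2], [48.7, -36.0, 16.2, 1.2]]
```

Emit:
{"method": "carry_out", "body": {
  "plan": [
    [[4,-3,0.5,0],[8.5,-6.5,1,0],[13,-10,1.5,0],[18,-13.5,2,0.5],[22.5,-17,3,0.5],[27,-20,3.5,0.5],[31.5,-23.5,4,1],[36,-27,4.5,1],[40.5,-30,5,1.2],[44.5,-33,5,1.2],[47.5,-35,5,1.2],[48.7,-36,5,1.2]]
  ],
  "fingers": 0,
  "force": 40
}}

```text
clock: 1.6
tool_pos: [0.5528, -0.1249, 0.1994]
orientation: [-3.106, -0.456, 0.001]
wrist_force: [-0.4, -0.7, 0.4]
gripper_width: 0.007
```

```bash
python3 - <<'E'
from h import *
p=np.radians(-73.4)
print(ctrl.get_obs());print(rows([pos(p,.048,.2),pos(p,.048,.088)]))
for n in CI: cv2.imwrite(f"pics/{n}1.png",ctrl.snapshot(n)[:,:,::-1])
a=cv2.imread("pics/top1.png")[60:300,130:400];b=cv2.imread("pics/side1.png")[60:300,130:400]
cv2.imwrite("pics/c1.png",cv2.resize(np.hstack([a,b]),(800,355)))
E
```

```text
{'clock': 1.6, 'qpos': array([ 0.27940176,  0.46397101, -0.17669274,  1.79935541,  0.09875099,
        0.88792613, -1.22040472]), 'dq': array([-0.1624693 ,  0.05320948,  0.01491818, -0.08105811,  0.03054386,
        0.04982437, -0.20183494]), 'effort': array([ -0.18075168, -51.14307761,  -2.1016898 , -23.00446093,
        -0.12994625,  -0.12652117,   0.08940172]), 'tool_pos': array([ 0.55280395, -0.12492056,  0.19940423]), 'orientation': array([-3.10585567e+00, -4.56461321e-01,  6.32249887e-04]), 'wrist_force': array([-0.37850226, -0.73727492,  0.40161281]), 'wrist_torque': array([-0.01188145,  0.06359178,  0.05357348]), 'gripper_width': 0.006625028162217076}
[[-0.2, 0.2, -0.1, 0.1], [-0.2, 0.2, 11.1, 0.1]]
```

View pics/c1.png

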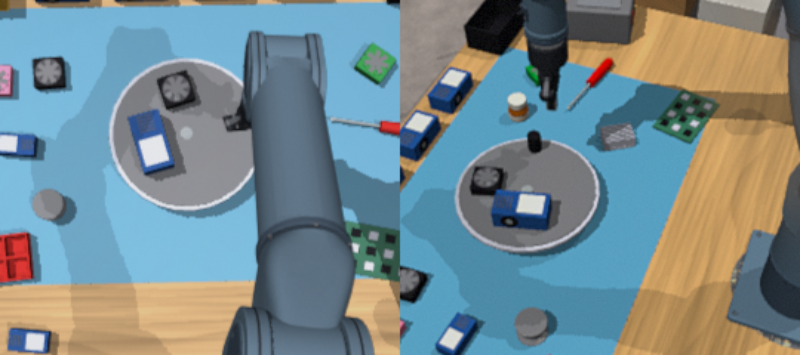

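Emit:
{"method": "carry_out", "body": {
  "plan": [
    [[-0.2,0.2,3,0],[-0.2,0.2,6.5,0],[-0.2,0.2,9.5,0],[-0.2,0.2,11,0],[0.3,0.2,11.1,0],[0.9,0.2,11.1,0],[1.3,0.2,11.1,0],[1.5,0.2,11.1,0],[1.5,0.2,11.1,0]]
  ]
}}

```text
clock: 2.82
tool_pos: [0.5673, -0.1232, 0.0887]
orientation: [-3.106, -0.456, 0.0]
wrist_force: [0.4, 0.1, -0.6]
gripper_width: -0.002
```

```bash
python3 - <<'E'
from h import *
p=np.radians(-73.4)
o=ctrl.get_obs();print(o["tool_pos"],o["wrist_force"],pos(p,.031,.088),rows([pos(p,.031,.088)]))
W=[]
for k in range(1,13):
    t=k/8;a=1.12
    f=.5*a*t*t if t<=1.25 else .875+1.4*(t-1.25)
    W.append(pos(p+f,.030,.088))
for r in rows(W):print(r)
E
```

```text
[ 0.56727059 -0.12319707  0.088684  ] [ 0.36987433  0.13564255 -0.5766338 ] [np.float64(0.5681461624431529), np.float64(-0.12256343545304452), 0.088, np.float64(0.28972465583105866)] [[0.1, -0.0, 0.1, 0.1]]
[0.3, -0.0, 0.1, -0.4]
[0.6, 0.1, 0.1, -1.9]
[1.1, 0.2, 0.1, -4.4]
[1.8, 0.3, 0.1, -7.9]
[2.8, 0.3, 0.1, -12.4]
[3.9, 0.3, 0.1, -18.0]
[5.3, 0.2, 0.1, -24.5]
[6.8, -0.2, 0.1, -32.0]
[8.4, -0.8, 0.1, -40.5]
[10.1, -1.8, 0.1, -50.0]
[11.7, -3.2, 0.1, -60.1]
[13.0, -4.8, 0.1, -70.1]
```

Emit:
{"method": "carry_out", "body": {
  "plan": [
    [[0.2,0,0.1,-0.4],[0.6,0.1,0.1,-1.9],[1.1,0.2,0.1,-4.4],[1.8,0.3,0.1,-7.9],[2.8,0.3,0.1,-12.4],[3.9,0.3,0.1,-18],[5.3,0.2,0.1,-24.5],[6.8,-0.2,0.1,-32],[8.4,-0.8,0.1,-40.5],[10.1,-1.8,0.1,-50],[11.7,-3.2,0.1,-60.1],[13,-4.8,0.1,-70.1]]
  ]
}}

```text
clock: 4.32
tool_pos: [0.6789, -0.0397, 0.0878]
orientation: [-2.275, -2.165, -0.002]
wrist_force: [-0.4, 0.1, -0.3]
gripper_width: 0.001
```

```bash
cat >> h.py <<'E'
def sup(n):
    "disc angle from supply label; returns clock, knob angle deg estimate, area"
    im=ctrl.snapshot(n);ck=ctrl.get_obs()["clock"];b=im[:,:,::-1].copy();hsv=cv2.cvtColor(b,cv2.COLOR_BGR2HSV)
    q=proj(n,[*C,.07])
    m=((hsv[...,1]<50)&(hsv[...,2]>185)).astype(np.uint8)
    blue=((abs(hsv[...,0].astype(int)-110)<12)&(hsv[...,1]>150)&(hsv[...,2]<190)).astype(np.uint8)
    res=[]
    for mm in(m,blue):
        k,l,st,ce=cv2.connectedComponentsWithStats(mm);best=(0,None)
        for j in range(1,k):
            w=ray(n,ce[j],.095)[0,:2]-C
            if np.hypot(*w)<.12 and st[j,4]>best[0]: 
                if mm is m and max(st[j,2:4])>40: continue
                best=(int(st[j,4]),(round(float(np.hypot(*w)),4),round(float(np.degrees(np.arctan2(w[1],w[0]))),1)))
        res.append(best)
    return round(ck-.05,3),n,res,b
E
python3 - <<'E'
from h import *
o=ctrl.get_obs();print(o["clock"],o["tool_pos"],o["wrist_force"])
p=o["tool_pos"][:2]-C;print(np.hypot(*p),np.degrees(np.arctan2(p[1],p[0])))
r=sup("side");cv2.imwrite("pics/s2.png",r[3]);print(r[:3])
# same measure on the first picture
class F: pass
import h
for n in("side","top"):
    im=cv2.imread(f"pics/{n}0.png")[:,:,::-1].copy()
    class G:
        snapshot=staticmethod(lambda n:im); get_obs=ctrl.get_obs
    h.ctrl=G; print(h.sup(n)[:3]); h.ctrl=ctrl
E
```

```text
4.325 [ 0.67891772 -0.03965289  0.08780287] [-0.36453202  0.11174735 -0.33724344]
0.11951685433102556 -17.607337059704896
(4.325, 'side', [(192, (0.0747, -163.3)), (463, (0.0859, 159.1))])
(4.325, 'side', [(190, (0.0707, 125.2)), (539, (0.0898, 108.4))])
(4.325, 'top', [(287, (0.0718, 122.3)), (345, (0.0684, 107.3))])
```

View pics/s2.png

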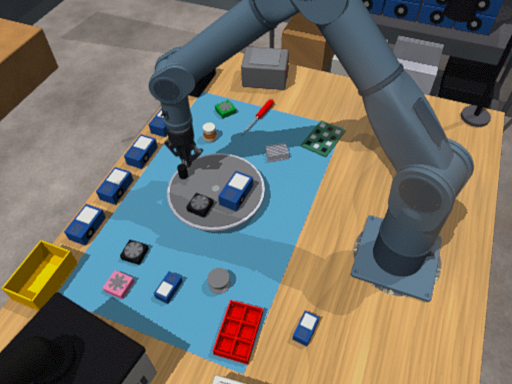

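The side view shows the gripper just behind the knob at (183,171). The disc has turned about 72°, and the supply and fan are still in place. Next I lift and catch up with the knob.

```bash
cat >> h.py <<'E'
def head(o=None):
    o=o or ctrl.get_obs();R=Ro.from_rotvec(o["orientation"]).as_matrix();return np.arctan2(R[1,0],R[0,0])
def polar(a,z,h): a=np.radians(a);return [C[0]+.115*np.cos(a),C[1]+.115*np.sin(a),z,h]
E
python3 - <<'E'
from h import *
o=ctrl.get_obs();p=o["tool_pos"][:2]-C;print(o["clock"],o["tool_pos"],np.degrees(np.arctan2(p[1],p[0])))
h=head()
for r in rows([polar(a,z,h) for a,z in zip((-12,0,17,32,46,57.5,68,77.3),(.128,.155,.157,.157,.157,.157,.157,.157))]):print(r)
E
```

```text
4.375 [ 0.67961895 -0.03550183  0.08799478] -15.59983664110064
[0.8, -0.2, -4.0, -0.0]
[3.2, -0.1, -6.7, -0.0]
[6.6, -0.7, -6.9, -0.0]
[9.3, -2.1, -6.9, -0.0]
[11.4, -3.9, -6.8, -0.0]
[12.7, -5.8, -6.8, -0.0]
[13.6, -7.7, -6.8, -0.0]
[14.1, -9.5, -6.8, -0.0]
```

Emit:
{"method": "carry_out", "body": {
  "plan": [
    [[0.8,-0.2,-4,0],[3.2,-0.1,-6.7,0],[6.6,-0.7,-6.9,0],[9.3,-2.1,-6.9,0],[11.4,-3.9,-6.8,0],[12.7,-5.8,-6.8,0]]
  ]
}}

```text
clock: 5.12
tool_pos: [0.6261, 0.0945, 0.1566]
orientation: [-2.263, -2.174, -0.008]
wrist_force: [-0.3, -0.0, -0.0]
gripper_width: -0.001
```

```bash
python3 - <<'E'
from h import *
o=ctrl.get_obs();p=o["tool_pos"]-[*C,0];print(o["clock"],p[2],np.hypot(*p[:2]),np.degrees(np.arctan2(p[1],p[0])))
r=sup("side");print(r[:3]);cv2.imwrite("pics/s3.png",r[3])
r=sup("top");print(r[:3]);cv2.imwrite("pics/t3.png",r[3])
o=ctrl.get_obs();p=o["tool_pos"]-[*C,0];print(o["clock"],np.hypot(*p[:2]),np.degrees(np.arctan2(p[1],p[0])))
a=cv2.imread("pics/t3.png")[80:260,160:400];b=cv2.imread("pics/s3.png")[80:260,130:370]
cv2.imwrite("pics/c3.png",cv2.resize(np.hstack([a,b]),(800,300)))
E
```

```text
5.125 0.15658788686562414 0.1154634857737913 58.0471312358681
(5.125, 'side', [(27, (0.103, -40.5)), (445, (0.0622, -146.6))])
(5.175, 'top', [(1, (0.0791, -76.4)), (44, (0.0919, -79.8))])
5.225 0.11565886816579243 58.794177342096035
```

View pics/c3.png

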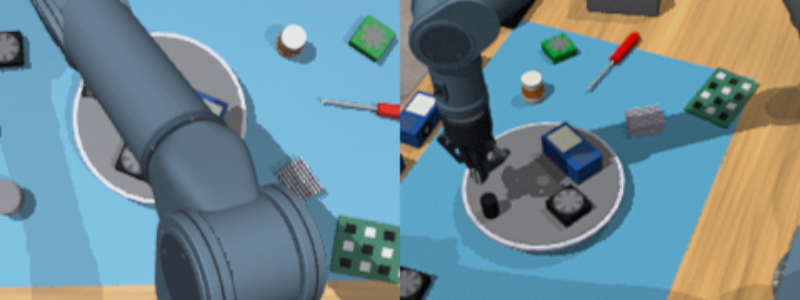

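Side view (t=5.125): the knob is at about px (183,203), ahead of the gripper, and the supply label is in shadow. I'll read the knob directly.

```bash
cat >> h.py <<'E'
def dark(b,n="side"):
    hsv=cv2.cvtColor(b,cv2.COLOR_BGR2HSV);out=[]
    k,l,st,ce=cv2.connectedComponentsWithStats((hsv[...,2]<55).astype(np.uint8))
    for j in range(1,k):
        w=ray(n,ce[j],.0725)[0,:2]-C
        if st[j,4]>40 and np.hypot(*w)<.15: out.append((st[j].tolist(),round(float(np.hypot(*w)),3),round(float(np.degrees(np.arctan2(w[1],w[0]))),1)))
    return out
def label(b,n="side"):
    "grey-white label inside supply: low-sat bright pixels enclosed in hull of the blue blob"
    hsv=cv2.cvtColor(b,cv2.COLOR_BGR2HSV)
    m=((abs(hsv[...,0].astype(int)-112)<12)&(hsv[...,1]>140)).astype(np.uint8)
    m[:, :]*= (cv2.circle(np.zeros_like(m),tuple(int(v) for v in proj(n,[*C,.07])),52,1,-1))
    k,l,st,ce=cv2.connectedComponentsWithStats(m);j=1+np.argmax(st[1:,4])
    hull=cv2.convexHull(cv2.findContours((l==j).astype(np.uint8),0,1)[0][0])
    hm=cv2.fillPoly(np.zeros_like(m),[hull],1)
    g=(hm>0)&(hsv[...,1]<90)&(hsv[...,2]>110)
    g=cv2.morphologyEx(g.astype(np.uint8),cv2.MORPH_OPEN,np.ones((3,3)))
    c=np.argwhere(g)[:,::-1].mean(0);w=ray(n,c,.095)[0,:2]-C
    return int(g.sum()),round(float(np.hypot(*w)),4),round(float(np.degrees(np.arctan2(w[1],w[0]))),1)
E
python3 - <<'E'
from h import *
for f in("side0","s2","s3"):
    b=cv2.imread(f"pics/{f}.png");print(f,label(b),dark(b))
w=ray("side",(183.4,203),.0725)[0,:2]-C;print(np.hypot(*w),np.degrees(np.arctan2(w[1],w[0])))
E
```

```text
side0 (236, 0.071, 124.8) [([216, 149, 10, 15, 116], 0.117, -74.4), ([177, 174, 24, 18, 166], 0.077, 25.1), ([198, 206, 12, 8, 60], 0.098, 96.0)]
s2 (217, 0.0749, -164.6) [([237, 180, 16, 29, 98], 0.099, 175.9), ([187, 198, 27, 19, 201], 0.098, 91.3)]
s3 (178, 0.0773, -100.0) [([215, 164, 15, 21, 101], 0.045, -98.8), ([178, 196, 12, 15, 134], 0.112, 61.6), ([218, 197, 27, 19, 183], 0.101, 143.6)]
0.11219101075411891 60.975915240095624
```

```bash
python3 - <<'E'
from h import *
h=head()
for r in rows([polar(a,.157,h) for a in (74,88,99,109,118.5,128,138,148)]):print(r)
E
```

```text
[1.1, -2.9, -0.0, -0.0]
[1.4, -5.6, -0.0, -0.0]
[1.2, -7.8, -0.0, -0.0]
[0.6, -9.8, -0.0, -0.0]
[-0.2, -11.5, -0.0, -0.0]
[-1.3, -13.0, -0.0, -0.0]
[-2.7, -14.4, -0.0, -0.0]
[-4.4, -15.6, -0.1, -0.0]
```

Emit:
{"method": "carry_out", "body": {
  "plan": [
    [[1.1,-2.9,0,0],[1.4,-5.6,0,0],[1.2,-7.8,0,0],[0.6,-9.8,0,0],[-0.2,-11.5,0,0],[-1.3,-13,0,0],[-2.7,-14.4,0,0],[-4.4,-15.6,0,0]]
  ]
}}

```text
clock: 6.22
tool_pos: [0.4678, 0.056, 0.1567]
orientation: [-2.262, -2.175, -0.007]
wrist_force: [0.1, 0.4, -0.1]
gripper_width: 0.001
```

```bash
cat >> h.py <<'E'
def look(i):
    o=ctrl.get_obs();p=o["tool_pos"]-[*C,0];print("tcp",o["clock"],round(p[2],4),round(np.hypot(*p[:2]),4),np.degrees(np.arctan2(p[1],p[0])).round(1),o["wrist_force"].round(1))
    b=ctrl.snapshot("side")[:,:,::-1].copy();cv2.imwrite(f"pics/s{i}.png",b)
    l=label(b);print(l,"knob by label",(l[2]-198.2+720)%360,dark(b))
    print("tcp after",np.degrees(np.arctan2(*(ctrl.get_obs()["tool_pos"][:2]-C)[::-1])).round(1))
E
python3 - <<'E'
from h import *
look(4)
E
```

```text
tcp 6.225 0.1567 0.114 148.5 [ 0.1  0.4 -0.1]
(201, 0.075, -19.1) knob by label 142.70000000000005 [([211, 123, 45, 73, 1150], 0.095, -107.5), ([231, 201, 11, 16, 136], 0.113, 147.7)]
tcp after 150.3
```

```bash
python3 - <<'E'
from h import *
h=head()
for r in rows([polar(a,.157,h) for a in (159,168,177,186,194.5,203.5,212.5,221)]):print(r)
E
```

```text
[-1.6, -0.7, -0.1, -0.0]
[-3.3, -1.2, -0.1, -0.0]
[-5.1, -1.3, -0.1, -0.0]
[-6.9, -1.2, -0.1, -0.0]
[-8.6, -0.9, -0.1, -0.0]
[-10.3, -0.2, -0.1, -0.0]
[-11.8, 0.7, -0.1, -0.0]
[-13.2, 1.8, -0.1, -0.0]
```

Emit:
{"method": "carry_out", "body": {
  "plan": [
    [[-1.6,-0.7,-0.1,0],[-3.3,-1.2,-0.1,0],[-5.1,-1.3,-0.1,0],[-6.9,-1.2,-0.1,0],[-8.6,-0.9,-0.1,0],[-10.3,-0.2,-0.1,0],[-11.8,0.7,-0.1,0],[-13.2,1.8,-0.1,0]]
  ]
}}

```text
clock: 7.28
tool_pos: [0.4791, -0.0805, 0.1567]
orientation: [-2.265, -2.172, -0.002]
wrist_force: [-0.6, 0.0, 0.6]
gripper_width: -0.005
```

```bash
python3 - <<'E'
from h import *
look(5)
E
```

```text
tcp 7.275 0.1567 0.1154 -138.1 [-0.6  0.   0.6]
(232, 0.0712, 55.8) knob by label 217.60000000000002 [([199, 156, 23, 21, 173], 0.065, -54.9), ([247, 167, 10, 15, 124], 0.117, -139.3)]
tcp after -136.9
```

```bash
python3 - <<'E'
from h import *
h=head()
for r in rows([polar(a,.157,h) for a in (231,239,247,255,263,270.8,278.5,286,293.5,301)]):print(r)
E
```

```text
[-1.0, 1.2, -0.0, -0.0]
[-1.8, 2.6, -0.0, -0.0]
[-2.5, 4.1, -0.0, -0.0]
[-3.0, 5.6, -0.0, -0.0]
[-3.2, 7.2, -0.0, -0.0]
[-3.2, 8.8, -0.0, -0.0]
[-3.0, 10.3, -0.0, -0.0]
[-2.6, 11.7, -0.0, -0.0]
[-2.1, 13.1, -0.0, -0.0]
[-1.3, 14.4, -0.0, -0.0]
```

Emit:
{"method": "carry_out", "body": {
  "plan": [
    [[-1,1.2,0,0],[-1.8,2.6,0,0],[-2.5,4.1,0,0],[-3,5.6,0,0],[-3.2,7.2,0,0],[-3.2,8.8,0,0],[-3,10.3,0,0],[-2.6,11.7,0,0],[-2.1,13.1,0,0],[-1.3,14.4,0,0]]
  ]
}}

```text
clock: 8.57
tool_pos: [0.6248, -0.1016, 0.1567]
orientation: [-2.269, -2.171, -0.002]
wrist_force: [0.0, 0.2, 0.4]
gripper_width: -0.0
```

```bash
python3 - <<'E'
from h import *
look(6)
E
```

```text
tcp 8.575 0.1567 0.1149 -58.6 [0.  0.2 0.4]
(231, 0.0719, 141.9) knob by label 303.70000000000005 [([206, 149, 10, 15, 114], 0.116, -58.2), ([177, 178, 22, 22, 181], 0.082, 41.5), ([208, 207, 12, 8, 67], 0.099, 113.2)]
tcp after -57.4
```

```bash
python3 - <<'E'
from h import *
h=head()
for r in rows([polar(a,.157,h) for a in (312.5,320.7,328,335.3,342.5,349.5,356.5,363.5,370.3,377,384,391)]):print(r)
E
```

```text
[1.2, 1.6, 0.0, -0.0]
[2.4, 2.7, 0.0, -0.0]
[3.7, 3.5, 0.0, -0.0]
[5.0, 4.1, 0.0, -0.0]
[6.3, 4.6, 0.0, -0.0]
[7.7, 4.8, 0.0, -0.0]
[9.1, 5.0, 0.0, -0.0]
[10.5, 4.9, 0.0, -0.0]
[11.9, 4.7, 0.1, -0.0]
[13.2, 4.3, 0.1, -0.0]
[14.5, 3.8, 0.1, -0.0]
[15.7, 3.1, 0.1, -0.0]
```

Emit:
{"method": "carry_out", "body": {
  "plan": [
    [[1.2,1.6,0,0],[2.4,2.7,0,0],[3.7,3.5,0,0],[5,4.1,0,0],[6.3,4.6,0,0],[7.7,4.8,0,0],[9.1,5,0,0],[10.5,4.9,0,0],[11.9,4.7,0,0],[13.2,4.3,0,0],[14.5,3.8,0,0],[15.7,3.1,0,0]]
  ]
}}

```text
clock: 10.12
tool_pos: [0.6636, 0.0569, 0.1576]
orientation: [-2.267, -2.173, -0.006]
wrist_force: [0.5, 0.6, -0.0]
gripper_width: 0.002
```

```bash
python3 - <<'E'
from h import *
look(7)
E
```

```text
tcp 10.125 0.1576 0.1156 31.5 [ 0.5  0.6 -0. ]
(202, 0.0758, -131.1) knob by label 30.700000000000045 [([172, 181, 11, 15, 130], 0.113, 28.8), ([206, 197, 22, 22, 173], 0.105, 119.8)]
tcp after 32.8
```

```bash
python3 - <<'E'
from h import *
h=head()
for r in rows([polar(a,z,h) for a,z in zip((39,45,51,57,63,69,75,81,86.5,92,97,101),[.157]*10+[.19,.23])]):print(r)
E
```

```text
[0.9, -0.9, 0.1, -0.0]
[1.8, -1.7, 0.1, -0.0]
[2.5, -2.6, 0.1, -0.0]
[3.2, -3.6, 0.1, -0.0]
[3.8, -4.7, 0.1, -0.0]
[4.2, -5.8, 0.1, -0.0]
[4.5, -7.0, 0.1, -0.0]
[4.7, -8.2, 0.1, -0.0]
[4.8, -9.3, 0.1, -0.0]
[4.8, -10.4, 0.1, -0.0]
[4.7, -11.3, -3.2, -0.0]
[4.6, -12.1, -7.2, -0.0]
```

Emit:
{"method": "carry_out", "body": {
  "plan": [
    [[0.9,-0.9,0,0],[1.8,-1.7,0,0],[2.5,-2.6,0,0],[3.2,-3.6,0,0],[3.8,-4.7,0,0],[4.2,-5.8,0,0],[4.5,-7,0,0],[4.7,-8.2,0,0],[4.8,-9.3,0,0],[4.8,-10.4,0,0],[4.7,-11.3,-3,0],[4.6,-12.1,-7,0]]
  ]
}}

```text
clock: 11.68
tool_pos: [0.542, 0.1094, 0.2278]
orientation: [-2.262, -2.174, -0.004]
wrist_force: [0.6, -0.3, 0.4]
gripper_width: 0.0
```

```bash
python3 - <<'E'
from h import *
look(8)
h=head();print(rows([[.45,-.45,.3,h]]))
E
```

```text
tcp 11.675 0.2278 0.1152 101.5 [ 0.6 -0.3  0.4]
(0, nan, nan) knob by label nan [([231, 179, 23, 22, 257], 0.09, -178.1), ([203, 207, 11, 15, 138], 0.112, 105.5)]
tcp after 100.4
[[-56.3, -7.2, -7.1, -0.0]]h.py:62: RuntimeWarning: Mean of empty slice.
  c=np.argwhere(g)[:,::-1].mean(0);w=ray(n,c,.095)[0,:2]-C
  ret = um.true_divide(
```

Emit:
{"method": "carry_out", "body": {
  "plan": [
    [[-1,0,-3,0],[-4,0,-6,0],[-8,0,-7,0],[-12,0,-7,0],[-16,0,-7,0],[-20,0,-7,0],[-24,0,-7,0],[-28,0,-7,0],[-32,0,-7,0],[-34,0,-7,0],[-35,0,-7,0],[-35,0,-7,0]]
  ]
}}

```text
clock: 13.22
tool_pos: [0.53, -0.2389, 0.3011]
orientation: [-2.264, -2.177, -0.015]
wrist_force: [-0.4, 0.4, 0.0]
gripper_width: 0.001
```

Emit:
{"method": "carry_out", "body": {
  "plan": [
    [[0,0,0,0],[0,0,0,0],[0,0,0,0],[0,0,0,0],[0,0,0,0],[0,0,0,0],[0,0,0,0],[0,0,0,0],[0,0,0,0],[0,0,0,0],[0,0,0,0],[0,0,0,0]]
  ]
}}

```text
clock: 14.72
tool_pos: [0.53, -0.2388, 0.3011]
orientation: [-2.264, -2.177, -0.015]
wrist_force: [0.8, 0.1, 0.5]
gripper_width: -0.0
```

Emit:
{"method": "carry_out", "body": {
  "plan": [
    [[0,0,0,0],[0,0,0,0],[0,0,0,0],[0,0,0,0],[0,0,0,0],[0,0,0,0],[0,0,0,0],[0,0,0,0],[0,0,0,0],[0,0,0,0],[0,0,0,0],[0,0,0,0]]
  ]
}}

```text
clock: 16.23
tool_pos: [0.53, -0.2389, 0.3012]
orientation: [-2.264, -2.177, -0.015]
wrist_force: [-0.2, -0.1, 0.5]
gripper_width: -0.001
```

Emit:
{"method": "carry_out", "body": {
  "plan": [
    [[0,0,0,0],[0,0,0,0],[0,0,0,0],[0,0,0,0],[0,0,0,0],[0,0,0,0],[0,0,0,0],[0,0,0,0],[0,0,0,0],[0,0,0,0],[0,0,0,0],[0,0,0,0]]
  ]
}}

```text
clock: 17.73
tool_pos: [0.53, -0.2389, 0.3012]
orientation: [-2.264, -2.178, -0.015]
wrist_force: [0.1, -0.4, 0.0]
gripper_width: -0.001
```

Emit:
{"method": "carry_out", "body": {
  "plan": [
    [[0,0,0,0],[0,0,0,0],[0,0,0,0],[0,0,0,0],[0,0,0,0],[0,0,0,0],[0,0,0,0],[0,0,0,0],[0,0,0,0],[0,0,0,0],[0,0,0,0],[0,0,0,0]]
  ]
}}

```text
clock: 19.23
tool_pos: [0.53, -0.2389, 0.3012]
orientation: [-2.264, -2.177, -0.015]
wrist_force: [-0.2, -1.0, 1.0]
gripper_width: 0.001
```

Emit:
{"method": "carry_out", "body": {
  "plan": [
    [[0,0,0,0],[0,0,0,0],[0,0,0,0],[0,0,0,0],[0,0,0,0],[0,0,0,0],[0,0,0,0],[0,0,0,0],[0,0,0,0],[0,0,0,0],[0,0,0,0],[0,0,0,0]]
  ]
}}

```text
clock: 20.72
tool_pos: [0.53, -0.2389, 0.3012]
orientation: [-2.264, -2.177, -0.015]
wrist_force: [0.4, -0.1, -0.0]
gripper_width: -0.0
```

Emit:
{"method": "carry_out", "body": {
  "plan": [
    [[0,0,0,0],[0,0,0,0],[0,0,0,0],[0,0,0,0],[0,0,0,0],[0,0,0,0],[0,0,0,0],[0,0,0,0],[0,0,0,0],[0,0,0,0],[0,0,0,0],[0,0,0,0]]
  ]
}}

```text
clock: 22.22
tool_pos: [0.53, -0.2389, 0.3011]
orientation: [-2.264, -2.177, -0.015]
wrist_force: [0.1, 0.0, -0.2]
gripper_width: -0.0
```

Emit:
{"method": "carry_out", "body": {
  "plan": [
    [[0,0,0,0],[0,0,0,0],[0,0,0,0],[0,0,0,0],[0,0,0,0],[0,0,0,0],[0,0,0,0],[0,0,0,0],[0,0,0,0],[0,0,0,0],[0,0,0,0],[0,0,0,0]]
  ]
}}

```text
clock: 23.72
tool_pos: [0.53, -0.2389, 0.3012]
orientation: [-2.264, -2.177, -0.015]
wrist_force: [-1.2, 0.3, 0.9]
gripper_width: 0.001
```

```bash
python3 - <<'E'
from h import *
import time
for i in range(12):
    b=ctrl.snapshot("side")[:,:,::-1].copy()
    if i%5==0: print(ctrl.get_obs()["clock"],label(b),dark(b))
E
```

```text
23.775 (216, 0.0746, -163.0) [([177, 165, 12, 15, 128], 0.114, -4.5), ([237, 180, 16, 30, 117], 0.1, 177.1), ([187, 197, 28, 21, 212], 0.097, 92.5)]
24.025 (216, 0.0746, -163.0) [([177, 165, 11, 15, 126], 0.114, -4.5), ([237, 180, 16, 30, 120], 0.1, 177.1), ([187, 197, 28, 21, 218], 0.097, 92.7)]
24.275 (216, 0.0746, -163.0) [([177, 165, 12, 15, 125], 0.114, -4.4), ([237, 180, 16, 30, 119], 0.1, 176.5), ([187, 197, 28, 21, 211], 0.097, 92.5)]
```

Emit:
{"method": "carry_out", "body": {
  "plan": [
    [[0,0,0,0],[0,0,0,0],[0,0,0,0],[0,0,0,0],[0,0,0,0],[0,0,0,0],[0,0,0,0],[0,0,0,0],[0,0,0,0],[0,0,0,0],[0,0,0,0],[0,0,0,0]]
  ]
}}

```text
clock: 25.82
tool_pos: [0.53, -0.2389, 0.3012]
orientation: [-2.264, -2.177, -0.015]
wrist_force: [0.1, -0.8, 0.6]
gripper_width: -0.002
```

```bash
python3 - <<'E'
from h import *
b=ctrl.snapshot("side")[:,:,::-1].copy();print(label(b),dark(b));cv2.imwrite("pics/s9.png",b)
E
```

```text
(216, 0.0746, -163.0) [([177, 165, 12, 15, 127], 0.114, -4.4), ([237, 180, 16, 29, 121], 0.1, 177.5), ([187, 197, 29, 21, 215], 0.097, 92.8)]
```

View pics/s9.png

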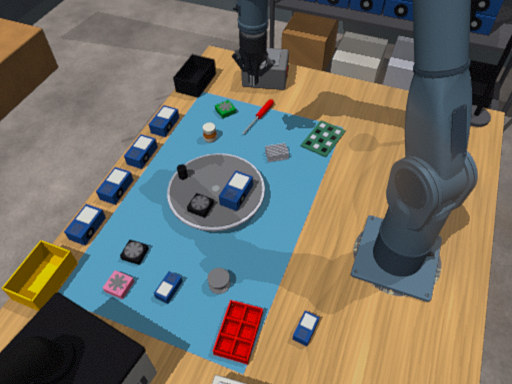

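The disc is at rest with the knob at (182,172). The supply (237,190) and fan (201,204) are in place, and everything else looks undisturbed.

```bash
python3 -c "
from station import ctrl
print(ctrl.job_done())"
```

```text
the job is handed in; nothing more can be done
None
```

I pushed the knob smoothly anticlockwise through about 70°. The disc then coasted at about 1.4 rad/s (80°/s), one turn in about 4.5 s, slightly faster than the one in five asked.

- **Ride:** After letting go, I lifted off and rode above the knob from about t = 5.4 s to 11.4 s. The disc slowed from about 79°/s to about 45°/s over that time.
- **Position over the knob:** At the four camera checks during the ride, the gripper was within about 5 mm of straight above the averaged knob estimate. The fingertips were about 43 mm over the knob's top.
- **Contact:** Wrist force readings stayed at noise level, about 1 N or less.
- **End state:** The disc was at rest, with the knob angle unchanged from 23.8 s to 25.8 s. The supply and the fan were still in place, and the other things on the bench looked undisturbed. The arm was clear of everything when I handed in at about 26 s.

**Checks that disagreed or failed:**
- Two ways of reading the knob angle, from the knob itself and from the supply's label, differed by up to 5° (10 mm at the knob). I used a value between them. Taking the worse of the two, the gripper was at most about 12 mm off at those checks.
- Near the end of the ride the label reading failed, so I had only the direct view of the knob. It agreed with the expected motion.
- The top camera was blocked by the arm in the one picture I took with it after the push, so the ride was checked by the side camera only.

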